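# Tip the comb case down and tilt the bin out

### The job

The tall wooden comb case standing in front of the tilt-out bin blocks the bin from opening. Push the case over sideways with the fingers so that it comes to lie on its broad side on the cork mat, and after that reach into the bin, push the inside of its front panel towards the robot and leave it tilted all the way out over the lying case. Only push: do not lift or carry the case, do not start opening the bin while the case still stands, and leave the cup and the other things where they are.

Things in the scene. Friction and masses are not known exactly. Their poses are not given: they have to be found in the camera images.
- station: fixed plywood housing of the tilt-out bin, 140 (x) x 296 (y) x 150 high: a 50 mm plinth with an upright 12 mm cheek at each end. Origin at the centre of its underside; its x axis points away from the bin's front (the front faces -x, roughly to the robot), z up. Its place and yaw vary.
- bin (a joint): tilt of the bin in the housing, rad: 0 upright (closed), grows as its top tilts out towards the station's -x, stop at 0.65. The hinge is stiff: the bin stays where it is left; moving it takes about 5 to 8 N near the rim.
- bin_hinge (a point): middle of the bin's hinge line, which runs along the station's y at the lower front edge of the bin, 60 mm above the ledge, 70 mm in front of the station's origin. The bin turns with its own x, z axes here (equal to the station's at joint 0).
- bin_rim (a point): middle of the top outer edge of the bin's front panel, 105 mm above the hinge when closed (165 mm above the ledge). The bin is an empty open-topped plywood box 262 wide (y) x 120 deep (x, back from the hinge), walls and floor 8 mm, front panel 105 high, other walls 85 high.
- case: tall closed wooden comb case standing on end, 80 (x) x 45 (y) x 160 high, about 0.2 to 0.4 kg, loose. Origin at the centre of its foot, z runs along its length to its top. It stands in front of the bin with its thin direction (y) roughly along the station's y; lying on the broad side it is 45 mm thick and the bin swings clear over it.
- case_center (a point): centre of the comb case, 80 mm from its foot along its length.
- mat: thin cork mat fixed on the ledge, 130 (x) x 190 (y) x 4 thick, origin at the centre of its underside, axes along the station's. It lies in front of the bin either on the +y or the -y side of the case; the cup stands on the other side.
- cup: white plastic cup, 68 across, 72 high, origin at the centre of its foot; stands on the side of the case away from the mat. Leave alone.
- lid: stainless sippy lid, 72 across, 30 high, on the ledge between the case and the robot. Leave alone.
- teether: silicone teething ring lying flat, 72 across, 14 thick, on the ledge between the case and the robot. Leave alone.
- rattle: plastic rattle dumbbell standing on end, 52 across, 140 high, well to the left. Leave alone.
- jar: glass jar, 72 across, 100 high, well to the right. Leave alone.
- comb: plastic comb lying flat, 170 long, 6 thick, to the right. Leave alone.
Not all that is in view belongs to the job. Of the things that look like the case, take the one that is farthest to the robot's right at the start. Several things look just like the mat: the one meant starts farthest to the robot's right.

How it is judged:
By the outcome, as a careful person would: the job done as asked, in the order asked, and still so for the second after the job is handed in, with the robot touching nothing.
It also fails if it takes over 45 s, if anything falls off the work surface, if the arm or the gripper's body presses on something with over 40 N, if the wrist force passes 120 N, or if a joint passes its speed limit or range.

### The arm

A 6-joint arm with a two-finger parallel gripper is mounted at the origin on the work surface. World frame = base frame: x ahead of the robot, y to its left, z up, the work surface at z = 0. Lengths are in m, angles in rad, forces in N, time in s.
With the tool pointing down it reaches from about 0.4 to 0.825 m from the base axis. Payload 7 kg.
Tool frame: the origin (TCP) lies on the centre line of the jaws, within the pads' length; the fingertips stand 25 mm ahead of it and the grasp point (between the pads) lies 6 mm ahead of it; z points along the fingers, y is the line along which they close (so a half turn about z gives the same grasp; the last joint's range is limited). The gripper opens to 88 mm and grips with 3 to 60 N. Pads are 19 mm wide; open, the fingers measure 130 mm over their backs; the gripper's body (78 mm by 193 mm) begins 47 mm behind the grasp point.
Start: joints at [-0.892, 0.359, 0.012, 0, -1.224, -0.288], TCP at [0.257, -0.624, 0.252] pointing down, gripper open.
Joint ranges: [-3.07, 3.07], [-1.43, 2.12], [-1.02, 1.25], [-3.03, 1.67], [-3.05, -0], [-3.03, 3.03]. Speed limits (rad/s): [2.39, 2.39, 3.01, 3.14, 3.14, 3.14].

### API

Orientations are given as [roll, pitch, yaw] about the fixed x, y, z axes, in that order (R = Rz(yaw) Ry(pitch) Rx(roll)).
In Python, from station import readout, vision, arm gives the robot as it stands. The module is installed in compiled form; this text tells all that it offers.
- The arm moves only by the tool carry_out, never from a script. Its argument "commands" is a list of rows, each an object with "dp": the shift along the tool's x, y, z in m, a list of three; "rotation": the turn, a rotation vector about the tool's x, y, z in degrees, a list of three. In form: [{"dp": [dx, dy, dz], "rotation": [wx, wy, wz]}, ...]. A call has 1 to 8 rows; each row shifts and turns the commanded pose from where the row before left it, along the tool's axes as they then stand; what a row does not reach is not made up. A row lasts 1/8 s, in which the tool goes at most 62.5 mm and 10.7 degrees, less where a joint would pass 70% of its speed; a pose out of reach is approached as far as the arm can. A call with a gripper value outside its range is refused whole. "grip" is the finger opening in m, from 0 to 0.0876, set as the call begins (left out, the last holds). The fingers move at their own pace and stop on an object; "force" is the grip in N (left out, the last holds). Time passes only in rows, so rows that do not move let the fingers close. It gives the time, the measured TCP pose, the force, the opening and the grip force at its end, in the units of the state.
- readout.get_state(): the state, without advancing time (a new reading comes with each control period).
- vision.grab_frame(name): name is "scene" or "top"; returns (picture, depth): 400x640x3 uint8, red, green, blue; 400x640 float32, m along the optical axis (not along the pixel's ray), 0 where there is no reading.
- vision.calibration(name): a dict with "fovy" (degrees; the focal length in pixels is half the picture's height over the tangent of half this angle, whatever the lens; pixels are square), "cx", "cy" (the principal point, pixels), "dist" ([k1, k2, p1, p2, k3] as OpenCV has them; the pictures are not rectified), "origin" and "attitude" of the camera in the world. Camera axes: x right, y down, z forward; pixel columns grow to the right and rows downward; lengths in m; the calibration is good to about 2 mm. A picture is of the moment at which its call begins. calibration takes no time and is no camera call.
- arm.job_done(): hands the job in; it is judged then, once.
Trained networks look in the newest picture that a camera, given by its name, has taken for a name from the list of things; names that differ only in an ending like _2 or _b are one class to them, and where a whole thing is asked for, a point or a joint stands for the part that bears it (a point fixed in the world has none). Each returns a list of dicts, best first, with "score" (0 to 1); they miss things now and then, are a little off and sometimes report something else, mostly with a low value. They report only what shows in the picture. A call takes as long as a camera call. They do not tell look-alikes from the thing itself.
- vision.trace(label, camera): "pixels" (400x640 bool, what is visible of it) and "position" ([row, column] in pixels, amid what is visible of it).
The state is a dict: "t": time; "q": joint angles; "qd": joint speeds; "joint_efforts": joint torques, N m; "eef_pos": TCP position; "ee_rot": TCP orientation; "force": force on the tool from outside, world axes, zero at the start; "moment": the same for the moment, N m; "width": finger opening in m; "gripper_force": force on a finger pad.
Only numpy, scipy, OpenCV 4.12 (cv2) and the standard library are available. Lean on these libraries where they do the work, as an engineer would, in place of code of your own. Each camera call takes 0.05 s, during which the arm holds its last target. There are 200 camera calls.

## Working session

There is one attempt and no reset: what is moved stays moved. The work goes in short steps, Python scripts to look and compute and a tool call to move; the robot and the scene stay as the last step left them, time stands still between calls to the robot, and variables do not carry over. Pictures are saved under pics/ and viewed, at most 10 in all, crops included, and the job is handed in when it is done.

Besides the shell and the picture viewer there is one more tool, called after "Call:" in YAML: its name, and indented under it one key for each argument. carry_out: Moves the arm, as the interface text tells. Its arguments: {"type":"object","properties":{"commands":{"type":"array"},"grip":{"type":"number"},"force":{"type":"number"}},"required":["commands"]}

```bash
mkdir -p pics; cat > h.py <<'E'
import numpy as np, cv2
from station import readout, vision, arm
from scipy.spatial.transform import Rotation as R
def cal(n):
    c=vision.calibration(n); f=200/np.tan(np.radians(c['fovy'])/2)
    K=np.array([[f,0,c['cx']],[0,f,c['cy']],[0,0,1]])
    a=np.array(c['attitude'],float)
    M=a if a.shape==(3,3) else R.from_euler('xyz',a).as_matrix()
    return K,np.array(c['dist'],float),np.array(c['origin']),M
def cloud(n,depth):
    K,d,o,M=cal(n); v,u=np.mgrid[0:400,0:640]
    p=cv2.undistortPoints(np.stack([u.ravel(),v.ravel()],1).astype(np.float64)[:,None],K,d)[:,0]
    P=np.c_[p,np.ones(len(p))]*depth.ravel()[:,None]
    W=(P@M.T+o).reshape(400,640,3); W[depth==0]=np.nan
    return W
E
cat > a.py <<'E'
from h import *
for n in ['scene','top']:
    im,d=vision.grab_frame(n); cv2.imwrite(f'pics/{n}0.png',im[:,:,::-1]); W=cloud(n,d); np.save(n+'0.npy',W)
    c=vision.calibration(n); print(n,c)
    for l in ['case','mat','station','bin','cup','lid','teether','rattle','jar','comb']:
        for r in vision.trace(l,n):
            m=r['pixels']&np.isfinite(W[:,:,0]); 
            if m.sum()<5: continue
            p=W[m]; print(l,round(r['score'],2),np.round(r['position']),m.sum(),np.round(np.percentile(p,[3,50,97],axis=0),3).tolist())
print(readout.get_state())
E
python3 a.py
```

```text
scene {'fovy': 50.75464632968385, 'cx': 316.0568825223535, 'cy': 203.4084642619559, 'dist': array([-0.10686456,  0.        ,  0.        ,  0.        ,  0.        ]), 'origin': array([ 1.37044624, -0.13551596,  1.28430184]), 'attitude': array([-2.53111495, -0.00982576,  1.43305595])}
case 0.97 [189. 338.] 438 [[0.483, 0.047, 0.078], [0.526, 0.067, 0.156], [0.556, 0.098, 0.163]]
case 0.89 [160. 385.] 782 [[0.338, 0.257, 0.008], [0.391, 0.276, 0.109], [0.411, 0.313, 0.163]]
mat 0.93 [249. 436.] 1759 [[0.677, 0.303, -0.002], [0.74, 0.397, 0.004], [0.803, 0.483, 0.009]]
mat 0.71 [245. 179.] 575 [[0.591, -0.505, 0.009], [0.631, -0.472, 0.077], [0.647, -0.444, 0.104]]
mat 0.57 [212. 292.] 865 [[0.458, -0.142, -0.002], [0.509, -0.093, 0.004], [0.586, 0.013, 0.009]]
station 0.8 [227. 352.] 5759 [[0.589, -0.06, 0.009], [0.694, 0.083, 0.092], [0.739, 0.223, 0.161]]
station 0.28 [176. 350.] 94 [[0.356, 0.092, 0.007], [0.395, 0.135, 0.017], [0.486, 0.151, 0.158]]
bin 0.83 [223. 347.] 3755 [[0.589, -0.041, 0.067], [0.627, 0.085, 0.109], [0.717, 0.204, 0.162]]
cup 0.52 [188. 372.] 142 [[0.476, 0.17
[... 2635 characters left out ...]
0.459, 0.003], [0.535, -0.435, 0.008]]
{'t': 1.1, 'q': array([-8.91897357e-01,  3.58616464e-01,  1.19264062e-02,  1.33780877e-05,
       -1.22408073e+00, -2.88093398e-01]), 'qd': array([ 0.00098273,  0.00151151, -0.00259567, -0.00104988,  0.0016426 ,
        0.0008242 ]), 'joint_efforts': array([-8.93323486e-04, -5.82408679e+01,  2.93297374e+01,  7.00248465e+00,
        1.24995288e-02, -3.65219637e-05]), 'eef_pos': array([ 0.25711075, -0.62411505,  0.25156452]), 'ee_rot': array([-3.14156459e+00, -4.80719917e-06, -2.75078254e+00]), 'force': array([0.40549232, 0.93432643, 0.03914156]), 'moment': array([ 0.01729176, -0.02375307,  0.00261176]), 'gripper_force': 0.0, 'width': 0.08764631494753684}
```

```bash
python3 - <<'E'
import cv2
a=cv2.imread('pics/top0.png'); cv2.imwrite('pics/c1.png',cv2.resize(a[100:310,130:400],None,fx=2.8,fy=2.8))
E
```

```text
(no output)
```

View pics/scene0.png

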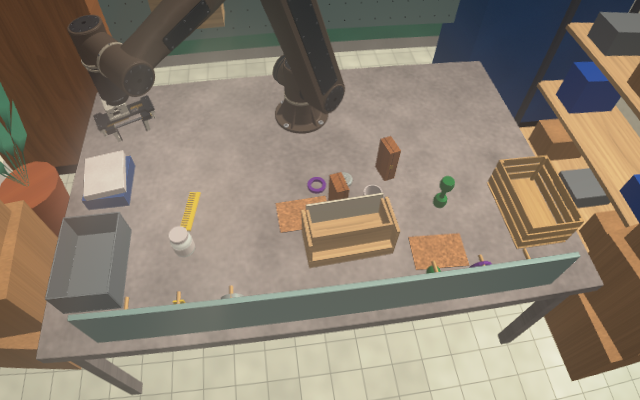

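View pics/c1.png

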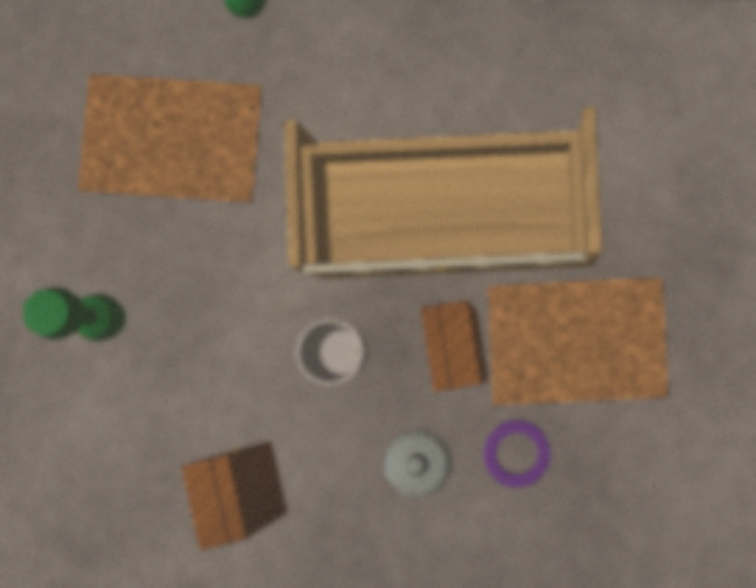

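```bash
cat > b.py <<'E'
from h import *
W=np.load('top0.npy').reshape(-1,3)
def rect(s,name):
    p=W[s]; r=cv2.minAreaRect(p[:,:2].astype(np.float32)*1000); print(name,len(p),r, np.round(np.median(p,axis=0),4))
x,y,z=W.T
rect((abs(x-.515)<.06)&(abs(y-.068)<.05)&(z>.15),'casetop')
rect((abs(x-.37)<.06)&(abs(y-.28)<.05)&(z>.15),'decoytop')
s=(x>.56)&(x<.625)&(y>-.06)&(y<.23)&(z>.158); rect(s,'rim')
p=W[s]; a=np.polyfit(p[:,1],p[:,0],1); print('rim line x=a*y+b',a)
t=R.from_euler('xyz',readout.get_state()['ee_rot']).as_matrix(); print(t)
E
python3 b.py
```

```text
casetop 532 ((513.9783935546875, 70.38287353515625), (79.86115264892578, 45.04310989379883), 9.756202697753906) [0.5136 0.0701 0.1585]
decoytop 579 ((368.0298156738281, 285.23486328125), (80.04618072509766, 45.990631103515625), 14.765557289123535) [0.3685 0.2843 0.1584]
rim 312 ((590.967529296875, 76.29459381103516), (8.196711540222168, 259.74359130859375), 3.3910772800445557) [0.5903 0.074  0.1635]
rim line x=a*y+b [-0.05779755  0.59517737]
[[-9.24600759e-01 -3.80937575e-01  6.24504437e-06]
 [-3.80937575e-01  9.24600759e-01 -2.77771809e-05]
 [ 4.80719917e-06 -2.80617746e-05 -1.00000000e+00]]
```

Call:
carry_out:
  commands:
    - {"dp":[-0.0322,0.0376,0],"rotation":[0,0,0]}
    - {"dp":[-0.0322,0.0376,0],"rotation":[0,0,0]}
    - {"dp":[-0.0322,0.0376,0],"rotation":[0,0,0]}
    - {"dp":[-0.0322,0.0376,0],"rotation":[0,0,0]}
    - {"dp":[-0.0322,0.0376,0],"rotation":[0,0,0]}
    - {"dp":[-0.0322,0.0376,0],"rotation":[0,0,0]}
    - {"dp":[-0.0322,0.0376,0],"rotation":[0,0,0]}
    - {"dp":[-0.0322,0.0376,0],"rotation":[0,0,0]}
  grip: 0

```text
t: 2.1
eef_pos: [0.381, -0.2464, 0.2519]
ee_rot: [-3.141, 0.001, -2.751]
force: [1.1, 0.1, 0.6]
width: 0.0131
gripper_force: 0.0
```

Call:
carry_out:
  commands:
    - {"dp":[-0.0322,0.0376,0],"rotation":[0,0,0]}
    - {"dp":[-0.0322,0.0376,0],"rotation":[0,0,0]}
    - {"dp":[-0.0322,0.0376,0],"rotation":[0,0,0]}
    - {"dp":[-0.0322,0.0376,0],"rotation":[0,0,0]}
    - {"dp":[-0.0322,0.0376,0],"rotation":[0,0,0]}
    - {"dp":[-0.0322,0.0376,0],"rotation":[0,0,0]}
    - {"dp":[-0.0322,0.0376,0],"rotation":[0,0,0]}
    - {"dp":[-0.0322,0.0376,0],"rotation":[0,0,0]}

```text
t: 3.1
eef_pos: [0.5046, 0.1301, 0.2519]
ee_rot: [3.142, 0.001, -2.75]
force: [0.6, -0.7, 0.1]
width: 0.0003
gripper_force: 0.0
```

Call:
carry_out:
  commands:
    - {"dp":[0,0,0],"rotation":[0,0,-9.7]}
    - {"dp":[0,0,0],"rotation":[0,0,-9.7]}
    - {"dp":[0,0,0],"rotation":[0,0,-9.7]}
    - {"dp":[0,0,0],"rotation":[0,0,-9.7]}
    - {"dp":[0,0,0],"rotation":[0,0,-9.7]}
    - {"dp":[0,0,0],"rotation":[0,0,-9.7]}
    - {"dp":[0,0,0],"rotation":[0,0,-9.7]}
    - {"dp":[0,0,0],"rotation":[0,0,-9.5]}

```text
t: 4.1
eef_pos: [0.5043, 0.1284, 0.2517]
ee_rot: [-3.141, 0.0, -1.394]
force: [-0.1, 0.3, -0.2]
width: 0.0005
gripper_force: 0.0
```

Call:
carry_out:
  commands:
    - {"dp":[0,0,0.026],"rotation":[0,0,0]}
    - {"dp":[0,0,0.026],"rotation":[0,0,0]}
    - {"dp":[0,0,0.025],"rotation":[0,0,0]}
    - {"dp":[0,0,0.025],"rotation":[0,0,0]}
    - {"dp":[0.008,0,0],"rotation":[0,0,0]}
    - {"dp":[0.008,0,0],"rotation":[0,0,0]}
    - {"dp":[0.007,0,0],"rotation":[0,0,0]}

```text
t: 4.97
eef_pos: [0.5089, 0.1054, 0.1508]
ee_rot: [-3.14, 0.001, -1.4]
force: [-0.5, -0.2, 0.6]
width: 0.0003
gripper_force: 0.0
```

Call:
carry_out:
  commands:
    - {"dp":[0.005,0,0],"rotation":[0,0,0]}
    - {"dp":[0.005,0,0],"rotation":[0,0,0]}
    - {"dp":[0.005,0,0],"rotation":[0,0,0]}
    - {"dp":[0.005,0,0],"rotation":[0,0,0]}
    - {"dp":[0.005,0,0],"rotation":[0,0,0]}

```text
t: 5.6
eef_pos: [0.5124, 0.0807, 0.1495]
ee_rot: [3.141, -0.0, -1.4]
force: [-1.0, -0.9, 0.4]
width: 0.0006
gripper_force: 0.1
```

```bash
python3 - <<'E'
from h import *
im,d=vision.grab_frame('scene'); cv2.imwrite('pics/s1.png',cv2.resize(im[130:280,230:430,::-1],None,fx=3.5,fy=3.5))
E
```

```text
(no output)
```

View pics/s1.png

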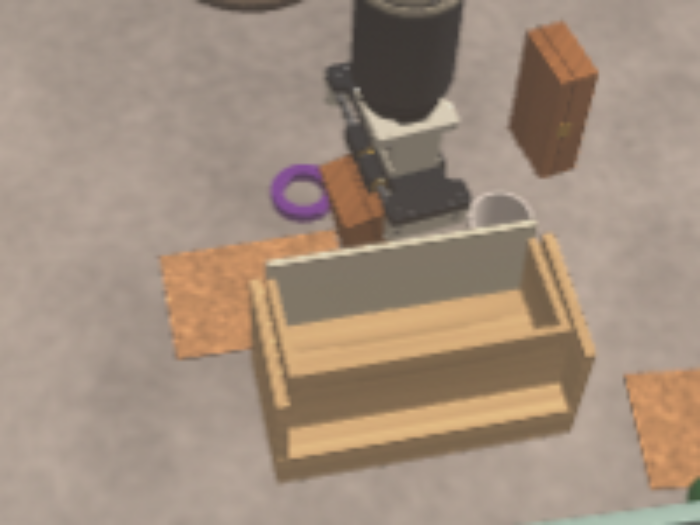

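The crop shows the case at (350,200) beginning to lean towards the right mat, with the finger against it and nothing else disturbed. I'll go on pushing.

Call:
carry_out:
  commands:
    - {"dp":[0.005,0,0],"rotation":[0,0,0]}
    - {"dp":[0.005,0,0],"rotation":[0,0,0]}
    - {"dp":[0.005,0,0],"rotation":[0,0,0]}
    - {"dp":[0.005,0,0],"rotation":[0,0,0]}
    - {"dp":[0.005,0,0],"rotation":[0,0,0]}
    - {"dp":[0.005,0,0],"rotation":[0,0,0]}
    - {"dp":[0.005,0,0],"rotation":[0,0,0]}
    - {"dp":[0.005,0,0],"rotation":[0,0,0]}

```text
t: 6.65
eef_pos: [0.5193, 0.0413, 0.1496]
ee_rot: [-3.142, -0.0, -1.4]
force: [-0.0, -0.3, 0.1]
width: 0.0001
gripper_force: 0.0
```

```bash
python3 - <<'E'
from h import *
im,d=vision.grab_frame('scene'); cv2.imwrite('pics/s2.png',cv2.resize(im[130:280,230:430,::-1],None,fx=3.5,fy=3.5))
W=cloud('scene',d); x,y,z=W.reshape(-1,3).T
s=(x>.43)&(x<.59)&(y<.04)&(y>-.2)&(z>.02); p=W.reshape(-1,3)[s]; print(len(p),np.percentile(p,[2,50,98],axis=0).round(3))
E
```

```text
2445 [[ 0.449 -0.103  0.041]
 [ 0.548  0.012  0.389]
 [ 0.581  0.039  0.567]]
```

View pics/s2.png

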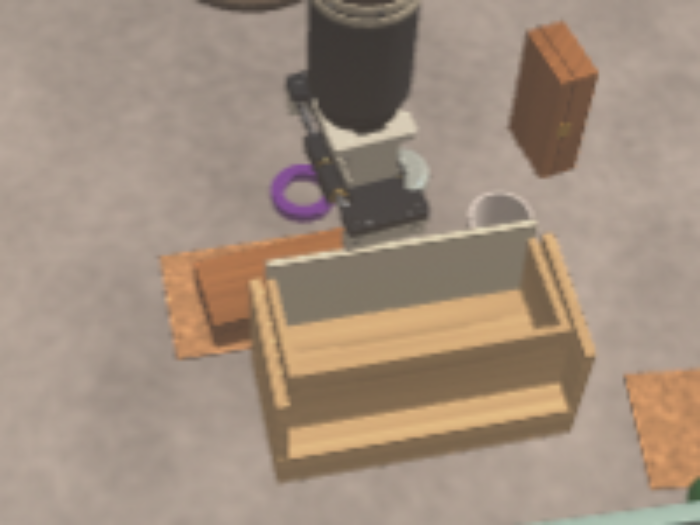

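The case now lies on the mat (crop 200–345, 235–340), with cup, lid and ring unmoved. I'll rise, turn, and go above the bin.

Call:
carry_out:
  commands:
    - {"dp":[0,0,-0.03],"rotation":[0,0,0]}
    - {"dp":[0,0,-0.03],"rotation":[0,0,0]}
    - {"dp":[0,0,-0.03],"rotation":[0,0,0]}
    - {"dp":[0,0,0],"rotation":[0,0,9.6]}
    - {"dp":[0,0,0],"rotation":[0,0,9.6]}
    - {"dp":[0,0,0],"rotation":[0,0,9.6]}
    - {"dp":[0,0,0],"rotation":[0,0,9.6]}
    - {"dp":[0,0,0],"rotation":[0,0,9.6]}

```text
t: 7.7
eef_pos: [0.5192, 0.0416, 0.2395]
ee_rot: [3.142, -0.0, -2.243]
force: [0.1, 0.2, -1.0]
width: 0.0003
gripper_force: 0.0
```

Call:
carry_out:
  commands:
    - {"dp":[0,0,0],"rotation":[0,0,9.6]}
    - {"dp":[0,0,0],"rotation":[0,0,9.6]}
    - {"dp":[0,0,0],"rotation":[0,0,9.6]}
    - {"dp":[0,0,0],"rotation":[0,0,9.6]}
    - {"dp":[0,0,0],"rotation":[0,0,9.6]}
    - {"dp":[0,0,0],"rotation":[0,0,0]}

```text
t: 8.45
eef_pos: [0.5192, 0.0416, 0.2395]
ee_rot: [3.142, -0.0, -3.074]
force: [-0.3, -0.1, -0.9]
width: 0.0006
gripper_force: 0.0
```

```bash
cat > c.py <<'E'
from h import *
im,d=vision.grab_frame('top'); W=cloud('top',d)
for l in ['case','mat','bin','cup','lid','teether']:
    for r in vision.trace(l,'top')[:2]:
        m=r['pixels']&np.isfinite(W[:,:,0]); p=W[m]; p=p[p[:,2]<.17]
        if len(p)<9: continue
        print(l,round(r['score'],2),np.round(np.percentile(p,[3,50,97],axis=0),3).tolist())
w=W.reshape(-1,3); x,y,z=w.T
p=w[(x>.44)&(x<.59)&(y<.1)&(y>-.17)&(z>.035)&(z<.06)]
print(len(p),cv2.minAreaRect(p[:,:2].astype(np.float32)*1000),np.median(p[:,2]))
p=w[(x>.55)&(x<.625)&(y>-.06)&(y<.23)&(z>.158)&(z<.17)]; print(cv2.minAreaRect(p[:,:2].astype(np.float32)*1000))
s=readout.get_state(); print(s['t'],s['eef_pos'],s['ee_rot'],s['q'])
t=R.from_euler('xyz',s['ee_rot']).as_matrix(); print('dp to bin',t.T@(np.array([.642,.080,s['eef_pos'][2]])-s['eef_pos']))
cv2.imwrite('pics/t_%d.png'%(s['t']*100),cv2.resize(im[100:310,130:400,::-1],None,fx=2.5,fy=2.5)); 
E
python3 c.py
```

```text
case 0.57 [[0.336, 0.254, 0.013], [0.341, 0.256, 0.083], [0.347, 0.258, 0.149]]
case 0.53 [[0.506, -0.116, 0.003], [0.543, -0.092, 0.047], [0.579, -0.074, 0.052]]
mat 0.78 [[0.458, -0.144, -0.001], [0.485, -0.114, 0.003], [0.583, 0.001, 0.006]]
mat 0.74 [[0.678, 0.304, -0.001], [0.739, 0.392, 0.003], [0.799, 0.48, 0.007]]
bin 0.66 [[0.38, -0.488, -0.004], [0.456, -0.46, 0.003], [0.529, -0.436, 0.008]]
bin 0.62 [[0.598, -0.044, 0.067], [0.671, 0.074, 0.074], [0.708, 0.206, 0.16]]
lid 0.56 [[0.506, -0.109, 0.043], [0.541, -0.091, 0.048], [0.58, -0.074, 0.052]]
teether 0.83 [[0.369, -0.021, 0.004], [0.401, 0.012, 0.012], [0.434, 0.042, 0.016]]
366 ((539.8560180664062, -71.33911895751953), (79.67682647705078, 82.19396209716797), 9.08565616607666) 0.04752499836806101
((591.0057373046875, 76.38333892822266), (8.071727752685547, 259.47064208984375), 3.3140296936035156)
8.8 [0.5192671  0.04170002 0.23956541] [ 3.14157622e+00  3.97256423e-05 -3.07416560e+00] [ 4.57185811e-01  1.13266869e-01 -3.42222786e-01 -1.22387945e-07
 -1.11526368e+00 -1.96055503e+00]
dp to bin [-1.25034503e-01  2.99436973e-02  5.45926161e-06]
```

Call:
carry_out:
  commands:
    - {"dp":[-0.025,0.006,0],"rotation":[0,0,0]}
    - {"dp":[-0.025,0.006,0],"rotation":[0,0,0]}
    - {"dp":[-0.025,0.006,0],"rotation":[0,0,0]}
    - {"dp":[-0.025,0.006,0],"rotation":[0,0,0]}
    - {"dp":[-0.025,0.006,0],"rotation":[0,0,0]}
    - {"dp":[0,0,0],"rotation":[0,0,0]}

```text
t: 9.55
eef_pos: [0.643, 0.0803, 0.2385]
ee_rot: [-3.141, -0.001, -3.075]
force: [-0.3, -0.4, 0.2]
width: 0.0007
gripper_force: 0.0
```

```bash
python3 c.py; ls pics
```

```text
case 0.63 [[0.337, 0.255, 0.004], [0.374, 0.267, 0.119], [0.41, 0.289, 0.161]]
mat 0.83 [[0.458, -0.141, -0.002], [0.485, -0.09, 0.002], [0.581, 0.028, 0.006]]
mat 0.65 [[0.79, 0.44, -0.001], [0.8, 0.465, 0.004], [0.806, 0.482, 0.008]]
bin 0.55 [[0.586, -0.048, 0.065], [0.619, 0.048, 0.071], [0.708, 0.201, 0.165]]
cup 0.72 [[0.478, 0.169, 0.0], [0.506, 0.207, 0.024], [0.537, 0.229, 0.073]]
lid 0.76 [[0.36, 0.084, 0.009], [0.391, 0.113, 0.015], [0.421, 0.145, 0.028]]
teether 0.78 [[0.372, -0.021, -0.0], [0.405, 0.009, 0.012], [0.434, 0.039, 0.016]]
1500 ((532.8429565429688, -33.28350067138672), (81.56324005126953, 159.50218200683594), 9.413886070251465) 0.047548635062537814
((590.892578125, 76.28347778320312), (8.106860160827637, 259.376953125), 3.364060640335083)
9.9 [0.64160685 0.0797408  0.24000967] [ 3.14140853e+00  4.73024598e-04 -3.07526539e+00] [ 4.24832923e-01  3.19164194e-01 -7.24940377e-02 -6.97671073e-06
 -1.17863054e+00 -1.92929928e+00]
dp to bin [-4.09462066e-04  2.32572141e-04  2.36508232e-07]
c1.png
s1.png
s2.png
scene0.png
t_880.png
t_990.png
top0.png
```

Call:
carry_out:
  commands:
    - {"dp":[0,0,0.024],"rotation":[0,0,0]}
    - {"dp":[0,0,0.024],"rotation":[0,0,0]}
    - {"dp":[0,0,0.024],"rotation":[0,0,0]}
    - {"dp":[0,0,0.023],"rotation":[0,0,0]}
    - {"dp":[0.01,0,0],"rotation":[0,0,0]}
    - {"dp":[0.01,0,0],"rotation":[0,0,0]}
    - {"dp":[0.01,0,0],"rotation":[0,0,0]}

```text
t: 10.78
eef_pos: [0.6118, 0.078, 0.146]
ee_rot: [3.141, 0.002, -3.075]
force: [0.3, 0.5, 0.7]
width: 0.0005
gripper_force: 0.0
```

Call:
carry_out:
  commands:
    - {"dp":[0.004,0,0],"rotation":[0,0,0]}
    - {"dp":[0.004,0,0],"rotation":[0,0,0]}
    - {"dp":[0.004,0,0],"rotation":[0,0,0]}
    - {"dp":[0.004,0,0],"rotation":[0,0,0]}
    - {"dp":[0.004,0,0],"rotation":[0,0,0]}

```text
t: 11.4
eef_pos: [0.5946, 0.0772, 0.1458]
ee_rot: [3.141, 0.006, -3.075]
force: [7.6, -0.5, -2.9]
width: 0.0005
gripper_force: 3.4
```

Call:
carry_out:
  commands:
    - {"dp":[0.004,0,0],"rotation":[0,0,0]}
    - {"dp":[0.004,0,0],"rotation":[0,0,0]}
    - {"dp":[0.004,0,0],"rotation":[0,0,0]}
    - {"dp":[0.004,0,0],"rotation":[0,0,0]}
    - {"dp":[0.004,0,0],"rotation":[0,0,0]}
    - {"dp":[0.004,0,0],"rotation":[0,0,0]}

```text
t: 12.15
eef_pos: [0.571, 0.076, 0.1463]
ee_rot: [3.14, 0.007, -3.074]
force: [6.0, 0.7, -0.1]
width: 0.0005
gripper_force: 2.8
```

```bash
cat > d.py <<'E'
from h import *
out=[]
for n in ['top','scene']:
    im,d=vision.grab_frame(n); W=cloud(n,d); w=W.reshape(-1,3)
    # station frame about hinge
    c,s=np.cos(.0585),np.sin(.0585); q=w-[.587,.0763,.06]
    X=q[:,0]*c+q[:,1]*s; Y=-q[:,0]*s+q[:,1]*c; Z=q[:,2]
    # inner panel face points away from finger, by angle from hinge
    m=(abs(Y)<.11)&(abs(Y)>.04)&(X<-.005)&(X>-.09)&(Z>.03)&(Z<.11)
    print(n,m.sum(), 'frontmost X,Z', np.percentile(X[m],[1,5,50]).round(4), np.percentile(Z[m],[50,95]).round(4), 'angle of rim pts', np.degrees(0) if m.sum()==0 else np.percentile(np.arctan2(-X[m],Z[m]),[50,90,97]).round(3))
    mb=(abs(Y)<.11)&(X>.02)&(X<.13)&(Z>.03)&(Z<.15); print(' back',mb.sum(), np.percentile(Z[mb],[50,98]).round(3) if mb.sum() else '')
    cv2.imwrite('pics/%s_d.png'%n,cv2.resize(im[110:290,220:430,::-1],None,fx=3,fy=3))
s=readout.get_state(); print(s['t'],s['eef_pos'],s['ee_rot'],s['force'],s['gripper_force'])
E
python3 d.py
```

```text
top 78 frontmost X,Z [-0.0493 -0.0488 -0.0372] [0.0795 0.0908] angle of rim pts [0.438 0.509 0.524]
 back 866 [0.088 0.136]
scene 480 frontmost X,Z [-0.0482 -0.0432 -0.0238] [0.0577 0.0851] angle of rim pts [0.393 0.474 0.495]
 back 1797 [0.106 0.141]
12.25 [0.57051236 0.0759204  0.14626239] [ 3.14012162  0.00598676 -3.07462204] [4.83163011 0.09021597 1.03966314] 2.2654047422111034
```

Call:
carry_out:
  commands:
    - {"dp":[0.003,0,0],"rotation":[0,0,0]}
    - {"dp":[0.003,0,0],"rotation":[0,0,0]}
    - {"dp":[0.003,0,0],"rotation":[0,0,0]}
    - {"dp":[0.002,0,0],"rotation":[0,0,0]}

```text
t: 12.75
eef_pos: [0.5641, 0.0762, 0.1482]
ee_rot: [3.139, 0.015, -3.073]
force: [19.2, -1.6, -0.2]
width: 0.0004
gripper_force: 7.6
```

Call:
carry_out:
  commands:
    - {"dp":[0.0015,0,0],"rotation":[0,0,0]}
    - {"dp":[0,0,0],"rotation":[0,0,0]}

```text
t: 13.0
eef_pos: [0.5636, 0.0763, 0.1488]
ee_rot: [3.139, 0.017, -3.073]
force: [19.3, -0.9, 0.3]
width: 0.0004
gripper_force: 7.8
```

```bash
python3 d.py
```

```text
top 77 frontmost X,Z [-0.0541 -0.0537 -0.0369] [0.0709 0.0862] angle of rim pts [0.48  0.567 0.577]
 back 1098 [0.093 0.139]
scene 483 frontmost X,Z [-0.0525 -0.048  -0.0295] [0.0608 0.0864] angle of rim pts [0.458 0.52  0.544]
 back 1764 [0.108 0.14 ]
13.1 [0.56361815 0.07632232 0.14877997] [ 3.13868795  0.01686867 -3.07296472] [20.56739979 -1.47297768  0.64448484] 7.836152349259464
```

View pics/scene_d.png

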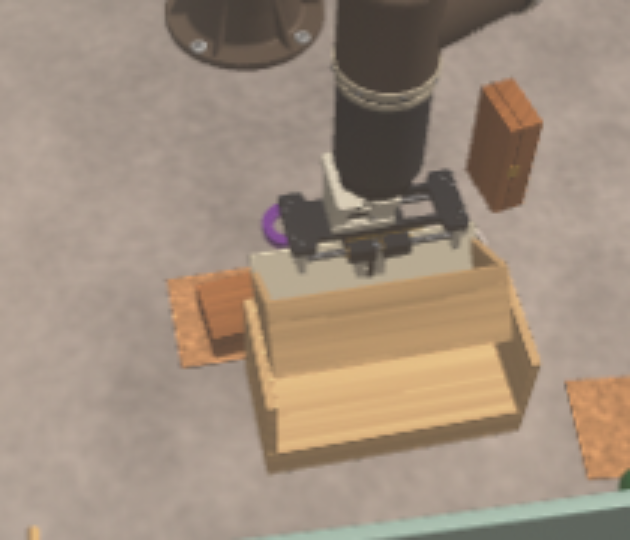

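```bash
cat > e.py <<'E'
from h import *
c,s=np.cos(.0585),np.sin(.0585)
for n in ['scene','top']:
    im,d=vision.grab_frame(n); w=cloud(n,d).reshape(-1,3)
    q=w-[.587,.0763,.06]; X=q[:,0]*c+q[:,1]*s; Y=-q[:,0]*s+q[:,1]*c; Z=q[:,2]
    for th in [0]:
        m=(abs(Y)<.115)&(X>.045)&(X<.13)&(Z>.05)&(Z<.125)
        # inner panel
        k=(abs(Y)<.115)&(abs(Y)>.035)&(X<.0)&(X>-.06)&(Z>.02)&(Z<.095)
        for nm,mm in (('back',m),('panel',k)):
            if mm.sum()<20: continue
            P=np.c_[X,Z][mm]; vx,vz,x0,z0=cv2.fitLine(P.astype(np.float32),cv2.DIST_HUBER,0,.001,.001).ravel()
            print(n,nm,mm.sum(),'tilt from vertical',np.arctan2(-vx,vz) if vz>0 else np.arctan2(vx,-vz),x0,z0)
s=readout.get_state(); print(s['eef_pos'],s['force'],s['t'])
E
python3 e.py
```

```text
scene back 1378 tilt from vertical 0.6583522 0.08204901 0.09875802
scene panel 549 tilt from vertical 0.6466402 -0.031149663 0.062132362
top back 651 tilt from vertical 0.6477668 0.084678635 0.09585393
top panel 123 tilt from vertical 0.6700214 -0.024972683 0.054685783
[0.56360934 0.07636638 0.14879984] [19.91505978 -1.13257559  0.12083034] 13.2
```

Call:
carry_out:
  commands:
    - {"dp":[-0.005,0,0],"rotation":[0,0,0]}
    - {"dp":[-0.005,0,0],"rotation":[0,0,0]}
    - {"dp":[-0.003,0,0],"rotation":[0,0,0]}
    - {"dp":[0,0,-0.01],"rotation":[0,0,0]}
    - {"dp":[0,0,-0.025],"rotation":[0,0,0]}
    - {"dp":[0,0,-0.035],"rotation":[0,0,0]}
    - {"dp":[0,0,-0.035],"rotation":[0,0,0]}
    - {"dp":[0,0,-0.035],"rotation":[0,0,0]}

```text
t: 14.2
eef_pos: [0.5681, 0.0748, 0.2861]
ee_rot: [-3.141, -0.0, -3.075]
force: [0.6, 0.4, 0.5]
width: 0.0006
gripper_force: 0.0
```

```bash
python3 e.py; python3 c.py | grep -v "^\[\[" 
```

```text
scene back 1378 tilt from vertical 0.65011567 0.082231104 0.098599344
scene panel 744 tilt from vertical 0.6525082 -0.034163047 0.06668278
top back 422 tilt from vertical 0.6481438 0.0817422 0.09971497
top panel 219 tilt from vertical 0.7008265 -0.038039356 0.07113442
[0.57001899 0.07520817 0.28945163] [-0.39025919 -0.12877508 -0.06988551] 14.3
case 0.87 [[0.491, -0.109, 0.004], [0.524, -0.045, 0.048], [0.576, 0.039, 0.142]]
case 0.69 [[0.331, 0.256, -0.0], [0.371, 0.272, 0.155], [0.409, 0.313, 0.161]]
mat 0.74 [[0.457, -0.144, -0.002], [0.483, -0.095, 0.003], [0.584, 0.031, 0.007]]
mat 0.66 [[0.682, 0.314, -0.001], [0.748, 0.41, 0.003], [0.801, 0.484, 0.007]]
bin 0.81 [[0.54, -0.052, 0.075], [0.642, -0.029, 0.141], [0.693, 0.057, 0.168]]
lid 0.76 [[0.362, 0.085, 0.01], [0.392, 0.114, 0.015], [0.421, 0.142, 0.029]]
teether 0.75 [[0.372, -0.024, -0.0], [0.405, 0.009, 0.012], [0.434, 0.042, 0.017]]
1116 ((531.9893798828125, -33.6923828125), (79.79664611816406, 161.12332153320312), 10.998018264770508) 0.04760109997873896
((601.737548828125, -49.5711669921875), (20.641918182373047, 7.534178256988525), 6.392683506011963)
14.65 [0.56822068 0.07485943 0.28362734] [-3.14101947e+00 -1.69031650e-03 -3.07544415e+00] [ 4.72134304e-01  1.73259272e-01 -1.66954679e-01 -1.49429338e-04
 -1.23236166e+00 -1.97673190e+00]
dp to bin [-0.07395765  0.00025242 -0.00012516]
```

The bin stays at its stop at about 0.65 rad. The case is flat on the mat, and the gripper is clear.

```bash
python3 -c "
from station import arm; print(arm.job_done())"
```

```text
the job is handed in; nothing more can be done
None
```

The job is handed in: the case lies on its broad side on the mat and the bin is tilted out over it at its stop, about 0.65 rad. The cup, lid and teether did not move, and the rattle, jar and comb were never approached. The clock stood at about 15 s.

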